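Close the freight box and raise the departure signal

TASK

The freight is in, so shut the lid of the little black flip-top box fully, with the drum still inside. Then give the tram its departure signal: draw the round-headed wooden signal out of its sloping stand on the low white tier, turn it upright with the disc at the top, and finish while still holding it there in the gripper, clear of everything, with the foot of its shaft at least 80 mm higher than the top of that tier. Leave everything else where it is.

Things in the scene. Friction and masses are not known exactly. Their poses are not given: they have to be found in the camera images.
- box: Matte black open box, 80 (x) x 100 (y) x 50 mm high, 4 mm walls, fixed on the table. Origin: centre of its underside; the lid is hinged along the top of its +x rim (the side away from the robot).
- box_lid (a joint): Angle of the flip-top lid: 0 = shut flat on the box, about 1.57 = standing upright, stop at 1.8. Starts open between 1.15 and 1.7. A light hinge with a little friction: it stays wherever it is left, and about 1 N at the edge moves it.
- lid_hinge (a point): Middle of the lid's hinge line, at the top of the box's +x rim, 50 mm above the table. The lid is a plate 80 mm long from the hinge, 100 mm wide and 6 mm thick (lying above the hinge line when shut), plus a 9 mm thumb tab at mid-edge.
- lid_edge (a point): Middle of the lid's free edge, 80 mm from the hinge, on the lid's outer face (on top when shut; facing away from the robot when open).
- drum: Small wooden drum, 30 mm high, 30 mm greatest diameter, standing loose in the black box. Origin: centre of its underside.
- signal_disc: The departure signal: 14 mm square wooden shaft with a flat round disc head, 54 mm across, 6 mm thick, centred 175 mm from the foot (bare shaft up to 145 mm). About 60 g, balancing some 110 mm from the foot. 45 mm of it is in the stand's sleeve, leaning about 45 degrees. Origin: centre of the shaft's foot; +z along the shaft to the head, x square to the flat head.
- stand_disc: Stand that holds the round-headed signal. Wooden foot plate 90 x 60 x 10 mm with a square sleeve (outside 26 mm, inside 16 mm, 45 mm deep) leaning 45 degrees from vertical towards the stand's +x (away from the robot). Fixed on the low tier, at either of two places some 0.27 m apart in y. Origin: under the plate.
- stand_disc_mouth (a point): Centre of the mouth of that stand's sleeve, 50 mm up the slope from its outer end (45 mm above its inner floor).
- signal_board: Bystander: the same shaft with a square 48 x 48 x 6 mm board as head. Not to be used. 45 mm of it is in the stand's sleeve, leaning about 45 degrees. Origin: centre of the shaft's foot; +z along the shaft to the head, x square to the flat head.
- stand_board: Stand that holds the square-headed signal. Wooden foot plate 90 x 60 x 10 mm with a square sleeve (outside 26 mm, inside 16 mm, 45 mm deep) leaning 45 degrees from vertical towards the stand's +x (away from the robot). Fixed on the low tier, at either of two places some 0.27 m apart in y. Origin: under the plate.
- tier_low: Low white acrylic tier, a fixed riser 290 (x) x 760 (y) mm, its top 50 mm above the table. Origin: centre of its footprint on the table.
- tram: Bystander: silver plastic tram, 150 x 40 x 50 mm (its fine roof bow reaches 73 mm), at the right end of the low tier. Origin: under its centre.
- viaduct: Bystander: wooden viaduct arch, 45 x 190 x 90 mm, on the table at the left. Origin: centre of its footprint.
- fir: Bystander: ceramic fir tree, 118 mm high, 68 mm wide, on the table at the left. Origin: centre of its foot.
- track: Bystander: straight wooden track piece, 40 x 160 x 12 mm, lying on the table before the low tier. Origin: centre of its underside.
- spare_drum: Bystander: a second drum like the one in the box, standing on the table. Origin: centre of its underside.
Not all that is in view belongs to the job. Several things have the shape of the box; the one meant has the colours described above. Leave any purple look-alike of the signal_disc alone.

How it is judged:
By the outcome, as a careful person would: the job done as asked, in the order asked, and still so for the second after the job is handed in, while the arm keeps its last pose, push and grip.
It also fails if it takes over 54 s, if anything falls off the work surface, if the arm or the gripper's body presses on something with over 40 N, if the wrist force passes 120 N, or if a joint passes its speed limit or range.

ROBOT

A 6-joint arm with a two-finger parallel gripper is mounted at the origin on the work surface. World frame = base frame: x ahead of the robot, y to its left, z up, the work surface at z = 0. Lengths are in m, angles in rad, forces in N, time in s.
With the tool pointing down it reaches from about 0.35 to 0.775 m from the base axis. Payload 5.5 kg.
Tool frame: the origin (TCP) lies between the finger pads; the fingertips stand 19 mm ahead of it and the grasp point (between the pads) is the TCP; z points along the fingers, y is the line along which they close (so a half turn about z gives the same grasp; the last joint's range is limited). The gripper opens to 85 mm and grips with 20 to 120 N. Pads are 22 mm wide; open, the fingers measure 114 mm over their backs; the gripper's body (76 mm by 85 mm) begins 54 mm behind the grasp point. The pads swing forward as they close: fully open they stand 13 mm farther back than shut.
Start: joints at [1.103, 0.313, 0.046, 1.304, 0, 1.431], TCP at [0.185, 0.544, 0.25] pointing down, gripper open.
Joint ranges: [-2.76, 2.76], [-0.86, 1.69], [-1.03, 1.26], [-2.2, 2.34], [-1.47, 1.5], [-3.14, 3.14]. Speed limits (rad/s): [2.57, 2.57, 3.14, 3.14, 3.14, 3.14].

INTERFACE

Orientations are given as a unit quaternion [w, x, y, z].
In Python, from workcell import env gives the robot as it stands.
- The arm moves only by the shell command python3 -m pendant 'ROWS' [FORCE]. ROWS is JSON, a list of rows, each an object with "travel": the shift along the tool's x, y, z scaled (see below), a list of three; "rot": the turn, a rotation vector about the tool's x, y, z scaled (see below), a list of three; "fingers": the opening, from -1 (shut) to 1 (fully open). In form: [{"travel": [dx, dy, dz], "rot": [wx, wy, wz], "fingers": fingers}, ...]. A call has 1 to 10 rows; each row is the pose to reach, as a shift and turn from the pose commanded when the call began, along the tool's axes at that moment; what a row does not reach only later rows make up. The controller multiplies each number of a shift by 0.12 m and each number of a turn by 60 degrees. A row lasts 1/10 s, in which the tool goes at most 50 mm and 8.59 degrees, less where a joint would pass 70% of its speed; a pose out of reach is approached as far as the arm can. A call with a number of a shift or a turn outside -1 to 1 is refused whole. A call with a gripper value outside its range is refused whole. The fingers move at their own pace and stop on an object; FORCE is the grip in N (left out, the last holds). Time passes only in rows, so rows that repeat a pose let the fingers close. It gives the time, the measured TCP pose, the force, the opening and the grip force at its end, in the units of the state.
- env.get_state(): the state, without advancing time (a new reading comes with each control period).
- env.read_camera(name): name is "scene" or "top" or "wrist"; returns (picture, depth): 480x640x3 uint8, blue, green, red; 480x640 float32, m along the optical axis (not along the pixel's ray), 0 where there is no reading.
- env.camera_model(name): a dict with "fovy" (degrees; the focal length in pixels is half the picture's height over the tangent of half this angle, whatever the lens; pixels are square), "cx", "cy" (the principal point, pixels), "rvec" (rotation vector, rad) and "tvec" (3), from world to camera coordinates, as OpenCV has them; the wrist camera has in their place "T_tool_cam" (4x4, takes a point from camera to tool coordinates, whose origin is the TCP and whose axes are the flange's). Camera axes: x right, y down, z forward; pixel columns grow to the right and rows downward; lengths in m; the calibration is good to about 2 mm. A picture is of the moment at which its call begins: read the wrist's pose just before it. camera_model takes no time and is no camera call.
- env.hand_in(): hands the job in; it is judged then, once.
Trained networks look in the newest picture that a camera, given by its name, has taken for a name from the list of things; names that differ only in an ending like _2 or _b are one class to them, and where a whole thing is asked for, a point or a joint stands for the part that bears it (a point fixed in the world has none). Each returns a list of dicts, best first, with "conf" (0 to 1); they miss things now and then, are a little off and sometimes report something else, mostly with a low value. They report only what shows in the picture. A call takes as long as a camera call. They do not tell look-alikes from the thing itself.
- env.outline_of(camera, target): "mask" (480x640 bool, what is visible of it) and "xy" ([column, row] in pixels, amid what is visible of it).
The state is a dict: "clock": time; "joint_pos": joint angles; "qvel": joint speeds; "tau": joint torques, N m; "tcp_pos": TCP position; "orientation": TCP orientation; "wrist_force": force on the tool from outside, world axes, zero at the start; "ft_torque": the same for the moment, N m; "finger_gap": finger opening in m; "grip_force": force on a finger pad.
Only numpy, scipy, OpenCV 4.12 (cv2) and the standard library are available. Lean on these libraries where they do the work, as an engineer would, in place of code of your own. Each camera call takes 0.05 s, during which the arm holds its last target. There are 200 camera calls.

## Working session

There is one attempt and no reset: what is moved stays moved. The work goes in short steps, Python scripts to look and compute and a shell command to move; the robot and the scene stay as the last step left them, time stands still between calls to the robot, and variables do not carry over. Pictures are saved under pics/ and viewed, at most 10 in all, crops included, and the job is handed in when it is done.

```bash
mkdir -p pics; ls; cat > h.py <<'E'
import numpy as np, cv2
from scipy.spatial.transform import Rotation as R
from workcell import env
def cloud(name, depth, m=None, st=None):
    m=m or env.camera_model(name)
    f=240/np.tan(np.radians(m["fovy"])/2)
    v,u=np.mgrid[:480,:640]
    P=np.stack([(u-m["cx"])/f*depth,(v-m["cy"])/f*depth,depth],-1)
    if "rvec" in m:
        Rm=R.from_rotvec(np.ravel(m["rvec"])).as_matrix(); W=(P-np.ravel(m["tvec"]))@Rm
    else:
        T=np.array(m["T_tool_cam"]); q=st["orientation"]
        Rt=R.from_quat([q[1],q[2],q[3],q[0]]).as_matrix()
        W=(P@T[:3,:3].T+T[:3,3])@Rt.T+st["tcp_pos"]
    W[depth==0]=np.nan
    return W
E
python3 - <<'E'
from h import *
for c in ["scene","top"]:
    p,d=env.read_camera(c); cv2.imwrite(f"pics/{c}0.png",p); W=cloud(c,d); np.savez(f"{c}0.npz",p=p,W=W)
    print(c,{k:v for k,v in env.camera_model(c).items()})
    for t in ["box","box_lid","drum","signal_disc","stand_disc","signal_board","tier_low"]:
        for r in env.outline_of(c,t)[:4]:
            m=r["mask"]; w=W[m]; w=w[~np.isnan(w[:,0])]
            print(t,round(r["conf"],2),np.round(r["xy"]),m.sum(),np.round(np.median(w,0),3) if len(w) else None)
E
```

```text
pics
scene {'fovy': 55.91197127255374, 'cx': 316.07826625872724, 'cy': 241.50478357713018, 'rvec': array([ 1.58430398,  1.71160122, -0.87644457]), 'tvec': array([ 0.00968035, -0.14148934,  1.83423505])}
box 0.74 [423. 314.] 695 [0.648 0.337 0.059]
box 0.61 [409. 249.] 843 [0.353 0.336 0.056]
box_lid 0.91 [423. 314.] 636 [0.649 0.338 0.059]
box_lid 0.77 [415. 278.] 780 [0.541 0.308 0.098]
box_lid 0.73 [413. 247.] 455 [0.324 0.341 0.059]
signal_disc 0.6 [230. 243.] 249 [ 0.296 -0.299  0.014]
signal_disc 0.47 [309. 278.] 440 [0.541 0.006 0.063]
stand_disc 0.56 [213. 277.] 429 [ 0.558 -0.282  0.063]
signal_board 0.55 [297. 264.] 108 [ 0.626 -0.012  0.186]
tier_low 0.64 [220. 288.] 11573 [ 0.587 -0.25   0.052]
top {'fovy': 45.46267550760569, 'cx': 312.5814376921362, 'cy': 232.5073565879559, 'rvec': array([ 2.14616866, -2.10143574,  0.20357046]), 'tvec': array([0.00492139, 0.42687302, 1.60926045])}
box 0.91 [211. 205.] 1386 [0.513 0.31  0.021]
box 0.9 [206. 156.] 1134 [0.638 0.325 0.056]
box 0.72 [197. 266.] 1134 [0.317 0.333 0.057]
box 0.32 [130. 166.] 1397 [0.612 0.535 0.089]
box_lid 0.87 [211. 188.] 294 [0.535 0.305 0.108]
box_lid 0.85 [198. 266.] 1113 [0.317 0.338 0.057]
box_lid 0.62 [206. 155.] 989 [0.643 0.329 0.057]
drum 0.56 [203. 211.] 79 [0.483 0.335 0.033]
signal_disc 0.75 [425. 148.] 535 [ 0.638 -0.285  0.182]
signal_disc 0.66 [425. 277.] 510 [ 0.311 -0.302  0.012]
stand_disc 0.96 [419. 197.] 583 [ 0.532 -0.284  0.063]
signal_board 0.75 [324. 150.] 481 [ 0.618 -0.014  0.183]
tier_low 0.9 [416. 178.] 22481 [ 0.579 -0.279  0.051]
```

```bash
python3 -c "
from workcell import env
print(env.get_state()); print(env.camera_model('wrist'))"
```

```text
{'clock': 0.8, 'joint_pos': array([ 1.10340596e+00,  3.13142149e-01,  4.61403060e-02,  1.30360546e+00,
       -8.52040176e-06,  1.43116022e+00]), 'qvel': array([-0.00125186,  0.00135374, -0.00160169,  0.00089279,  0.00020792,
        0.00079045]), 'tau': array([-4.38161942e-04, -4.80393362e+01,  2.98792702e+01, -3.17253330e-05,
       -7.80629739e-05, -1.86275690e-05]), 'tcp_pos': array([0.18515843, 0.54442983, 0.25037264]), 'orientation': array([3.23127435e-05, 1.63144609e-01, 9.86602163e-01, 8.89188804e-05]), 'wrist_force': array([ 0.21366131, -0.16999664, -0.49833799]), 'ft_torque': array([0.01468279, 0.04566921, 0.06004523]), 'grip_force': 0.0, 'finger_gap': 0.08537949753601039}
{'fovy': 67.89374985798419, 'cx': 318.27948772085284, 'cy': 236.00909267156982, 'T_tool_cam': array([[-3.92001767e-04, -9.46102754e-01, -3.23866368e-01,
         8.39005668e-02],
       [ 9.99999865e-01, -4.80934440e-04,  1.94560750e-04,
         5.55516107e-04],
       [-3.39832952e-04, -3.23866248e-01,  9.46102816e-01,
        -1.24164685e-01],
       [ 0.00000000e+00,  0.00000000e+00,  0.00000000e+00,
         1.00000000e+00]])}
```

```bash
python3 - <<'E'
from h import *
p=np.load("top0.npz")["p"]
cv2.imwrite("pics/top_crop.png",cv2.resize(p[95:335,90:490],(800,480),interpolation=cv2.INTER_CUBIC))
E
```

```text
(no output)
```

View pics/top_crop.png

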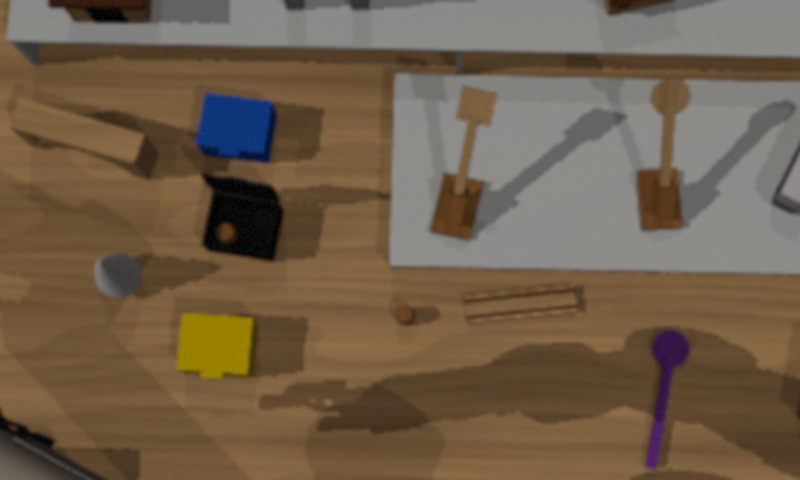

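View pics/scene0.png

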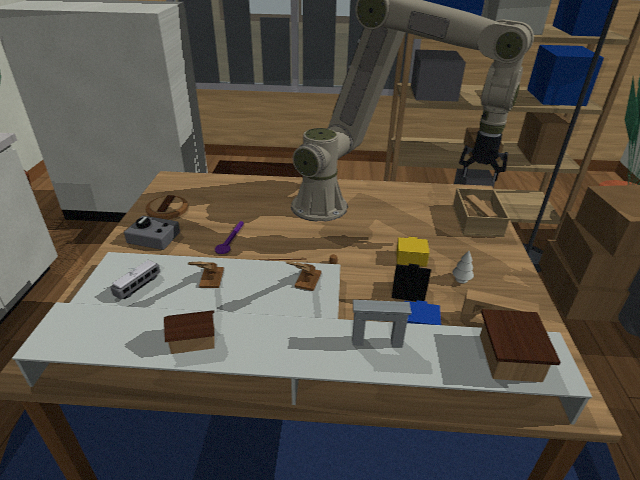

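The boxes in the top view are blue (206,156), black with its lid open and a drum inside (211,205), and yellow (197,266). The black one fits the description. The signal candidates are round wooden (425,148), square wooden (324,150) and purple (425,277). The round wooden one in its stand on the low tier is the one meant, and this enlarged crop confirms it. Next I measure the lid and the signal.

```bash
python3 - <<'E'
from h import *
def plane(w):
    for _ in range(4):
        c=w.mean(0); n=np.linalg.svd(w-c,full_matrices=False)[2][2]; w=w[abs((w-c)@n)<.004]
    return c,n,len(w)
s=np.load("scene0.npz"); t=np.load("top0.npz")
W=s["W"]; p=s["p"].astype(int)
blk=(p.max(2)<45)&(W[...,0]>.4)&(W[...,0]<.62)&(W[...,1]>.22)&(W[...,1]<.4)&(W[...,2]>.055)
w=W[blk]; print(len(w)); c,n,k=plane(w); print("lid scene",c,n,k,"pct",np.percentile(w,[2,50,98],axis=0))
top=w[w[:,2]>np.percentile(w[:,2],90)]; print("top edge",top.mean(0),top.max(0))
# top: rim
W=t["W"]; p=t["p"].astype(int)
reg=(p.max(2)<60)&(W[...,0]>.42)&(W[...,0]<.6)&(W[...,1]>.22)&(W[...,1]<.4)
for a,b in [(.04,.057),(.057,.09),(.09,.15)]:
    w=W[reg&(W[...,2]>a)&(W[...,2]<b)]; print(a,len(w),np.percentile(w,[2,50,98],axis=0).round(3).tolist())
w=W[reg&(W[...,2]>.042)&(W[...,2]<.056)]; r=cv2.minAreaRect((w[:,:2]*1000).astype(np.float32)); print(r)
mm=reg&(W[...,2]>.06); r=cv2.minAreaRect((W[mm][:,:2]*1000).astype(np.float32)); print("lid",r)
# signal
for nm,X in (("top",t["W"]),("scene",s["W"])):
    m=(X[...,0]>.45)&(X[...,0]<.72)&(X[...,1]<-.22)&(X[...,1]>-.34)&(X[...,2]>.105)
    w=X[m]; hd=w[(w[:,2]>.165)]
    print(nm,len(w),"head",hd.mean(0),plane(hd))
    sh=w[(w[:,2]<.16)&(w[:,2]>.11)]; print("shaft n",len(sh))
    for z in np.arange(.105,.2,.01):
        q=w[abs(w[:,2]-z)<.005]; 
        if len(q): print(round(z,3),len(q),np.median(q,0).round(4), np.ptp(q[:,1]).round(3))
X=t["W"]; w=X[(X[...,1]<-.22)&(X[...,1]>-.34)&(X[...,2]>.056)&(X[...,2]<.066)&(X[...,0]>.45)&(X[...,0]<.62)]
print("plate",cv2.minAreaRect((w[:,:2]*1000).astype(np.float32)))
w=X[(X[...,1]<-.1)&(X[...,1]>-.2)&(X[...,0]>.5)&(X[...,0]<.6)]; print("tier z",np.median(w[:,2]))
w=X[(X[...,1]<-.22)&(X[...,1]>-.36)&(X[...,0]>.72)&(X[...,0]<.95)]; print("behind",np.percentile(w,[2,50,98],axis=0).round(3).tolist())
E
```

```text
776
lid scene [0.5406973  0.30705556 0.09712117] [ 0.98887819 -0.14752356  0.0188871 ] 720 pct [[0.53145989 0.25990385 0.05714744]
 [0.54070339 0.30656758 0.09810455]
 [0.54899659 0.35213712 0.140358  ]]
top edge [0.53919816 0.30685599 0.13552682] [0.5513122  0.35370161 0.1448151 ]
0.04 225 [[0.451, 0.259, 0.041], [0.504, 0.304, 0.049], [0.54, 0.362, 0.056]]
0.057 88 [[0.51, 0.257, 0.057], [0.534, 0.305, 0.074], [0.542, 0.353, 0.089]]
0.09 171 [[0.526, 0.257, 0.093], [0.534, 0.305, 0.122], [0.544, 0.35, 0.142]]
((495.5950012207031, 310.6827392578125), (99.77960968017578, 83.05695343017578), 82.46064758300781)
lid ((535.5810546875, 304.68463134765625), (98.77014923095703, 7.4496259689331055), 81.39592742919922)
top 564 head [ 0.6454504  -0.28249228  0.19145778] (array([ 0.64576668, -0.28276253,  0.19140976]), array([ 0.61198478,  0.0565272 , -0.78884682]), 244)
shaft n 171
0.105 37 [ 0.5413 -0.2898  0.1082] 0.028
0.115 51 [ 0.5526 -0.289   0.1141] 0.026
0.125 30 [ 0.5703 -0.2873  0.1239] 0.015
0.135 28 [ 0.5787 -0.2879  0.1345] 0.014
0.145 28 [ 0.5917 -0.2894  0.1435] 0.014
0.155 34 [
[... 238 characters left out ...]
.19848192] (array([ 0.65876226, -0.27857509,  0.19846366]), array([-0.74459484, -0.07142923,  0.66368395]), 72)
shaft n 44
0.105 8 [ 0.5504 -0.2795  0.1074] 0.006
0.115 17 [ 0.547  -0.2824  0.1138] 0.016
0.125 8 [ 0.5783 -0.2812  0.1238] 0.006
0.135 8 [ 0.5907 -0.2802  0.1317] 0.012
0.145 4 [ 0.6027 -0.2783  0.1472] 0.001
0.155 7 [ 0.6181 -0.2791  0.157 ] 0.01
0.165 3 [ 0.6209 -0.2772  0.1641] 0.002
0.175 12 [ 0.6401 -0.2803  0.1777] 0.013
0.195 25 [ 0.6588 -0.2774  0.1975] 0.051
plate ((535.2764892578125, -280.2452392578125), (117.66831970214844, 169.14820861816406), 89.71067810058594)
tier z 0.0510293466259919
behind [[0.727, -0.358, -0.004], [0.806, -0.286, 0.112], [0.928, -0.223, 0.192]]
```

The lid stands almost exactly upright (about 1.55 rad), with the box yawed by about -8.5°. I'll bring the shut fingers behind it first.

```bash
cat >> h.py <<'E'
def pose():
    s=env.get_state(); q=s["orientation"]; return np.array(s["tcp_pos"]),R.from_quat([q[1],q[2],q[3],q[0]])
def frame(z,x):
    z=np.array(z,float)/np.linalg.norm(z); x=np.array(x,float); x-=z*(x@z); x/=np.linalg.norm(x)
    return R.from_matrix(np.stack([x,np.cross(z,x),z],1))
def go(tp,tr,fr=None):
    p,r=fr or pose()
    t=r.inv().apply(np.array(tp)-p)/.12; w=(r.inv()*tr).as_rotvec()/np.radians(60)
    print("travel",t.round(3).tolist(),"rot",w.round(3).tolist())
E
python3 - <<'E'
from h import *
d=frame([0,0,-1],[-.989,.148,0])
go([.588,.300,.25],d); 
bx=np.array([.989,-.148,0]); c=np.array([.538,.3057,0])
print("arc from pose above:")
fr=(np.array([.588,.300,.25]),d)
go([.588,.300,.129],d,fr)
fr=(np.array([.588,.300,.129]),d)
for th in [90,75,60,45,30,15,0,-3]:
    a=np.radians(th); u=-.06*np.cos(a)+.006*np.sin(a)+.011; z=.05+.06*np.sin(a)+.006*np.cos(a)+.019
    go(c+bx*u+[0,0,z],d,fr)
E
```

```text
travel [-3.834, -0.848, 0.003] rot [0.0, 0.0, -0.171]
arc from pose above:
travel [0.0, 0.0, 1.008] rot [0.0, 0.0, 0.0]
travel [0.277, -0.015, 0.0] rot [0.0, 0.0, 0.0]
travel [0.409, -0.015, 0.004] rot [0.0, 0.0, 0.0]
travel [0.534, -0.015, 0.042] rot [0.0, 0.0, 0.0]
travel [0.646, -0.015, 0.111] rot [0.0, 0.0, 0.0]
travel [0.735, -0.015, 0.207] rot [0.0, 0.0, 0.0]
travel [0.797, -0.015, 0.322] rot [0.0, 0.0, 0.0]
travel [0.827, -0.015, 0.45] rot [0.0, 0.0, 0.0]
travel [0.829, -0.015, 0.476] rot [0.0, 0.0, 0.0]
```

```bash
python3 -m pendant '[{"travel":[-0.96,-0.21,0],"rot":[0,0,0],"fingers":-1},{"travel":[-0.96,-0.21,0],"rot":[0,0,0],"fingers":-1},{"travel":[-0.96,-0.21,0],"rot":[0,0,0],"fingers":-1}]'; python3 -m pendant '[{"travel":[-0.96,-0.21,0],"rot":[0,0,0],"fingers":-1},{"travel":[-0.96,-0.21,0],"rot":[0,0,0],"fingers":-1},{"travel":[-0.96,-0.21,0],"rot":[0,0,0],"fingers":-1}]';python3 -m pendant '[{"travel":[-0.96,-0.21,0],"rot":[0,0,0],"fingers":-1},{"travel":[-0.96,-0.21,0],"rot":[0,0,0],"fingers":-1},{"travel":[-0.96,-0.21,0],"rot":[0,0,0],"fingers":-1}]';python3 -m pendant '[{"travel":[-0.96,-0.21,0],"rot":[0,0,-0.1],"fingers":-1},{"travel":[-0.96,-0.21,0],"rot":[0,0,-0.17],"fingers":-1},{"travel":[-0.96,-0.21,0],"rot":[0,0,-0.17],"fingers":-1},{"travel":[-0.96,-0.21,0],"rot":[0,0,-0.17],"fingers":-1}]'; python3 -c "
from h import *
go([.588,.300,.129],frame([0,0,-1],[-.989,.148,0]))"
```

```text
clock: 1.1
tcp_pos: [0.2889, 0.4818, 0.2503]
orientation: [0.001, 0.164, 0.986, -0.0]
wrist_force: [-0.8, -0.8, 0.5]
finger_gap: 0.044
grip_force: 0.0
clock: 1.4
tcp_pos: [0.3905, 0.4204, 0.2502]
orientation: [0.001, 0.165, 0.986, -0.0]
wrist_force: [-0.3, 0.4, -0.0]
finger_gap: 0.0001
grip_force: 0.0
clock: 1.7
tcp_pos: [0.4916, 0.3592, 0.25]
orientation: [0.001, 0.165, 0.986, -0.0]
wrist_force: [0.4, -0.3, -0.3]
finger_gap: -0.0001
grip_force: 0.0
clock: 2.1
tcp_pos: [0.5911, 0.2988, 0.2494]
orientation: [-0.0, 0.077, 0.997, -0.0]
wrist_force: [-0.9, 0.2, -0.4]
finger_gap: -0.0001
grip_force: 0.0
travel [0.027, 0.007, 1.003] rot [-0.0, -0.0, -0.005]
```

```bash
python3 -m pendant '[{"travel":[0,0,0.4],"rot":[0,0,0],"fingers":-1},{"travel":[0.02,0,0.7],"rot":[0,0,0],"fingers":-1},{"travel":[0.02,0,1],"rot":[0,0,0],"fingers":-1},{"travel":[0.02,0,1],"rot":[0,0,0],"fingers":-1}]'
python3 -m pendant '[{"travel":[0.15,0,0],"rot":[0,0,0],"fingers":-1},{"travel":[0.28,0,0],"rot":[0,0,0],"fingers":-1},{"travel":[0.41,0,0],"rot":[0,0,0],"fingers":-1},{"travel":[0.47,0,0.02],"rot":[0,0,0],"fingers":-1},{"travel":[0.53,0,0.04],"rot":[0,0,0],"fingers":-1},{"travel":[0.59,0,0.08],"rot":[0,0,0],"fingers":-1},{"travel":[0.65,0,0.11],"rot":[0,0,0],"fingers":-1},{"travel":[0.7,0,0.16],"rot":[0,0,0],"fingers":-1},{"travel":[0.74,0,0.21],"rot":[0,0,0],"fingers":-1},{"travel":[0.74,0,0.21],"rot":[0,0,0],"fingers":-1}]'
python3 -m pendant '[{"travel":[0.04,0,0.06],"rot":[0,0,0],"fingers":-1},{"travel":[0.06,0,0.12],"rot":[0,0,0],"fingers":-1},{"travel":[0.08,0,0.18],"rot":[0,0,0],"fingers":-1},{"travel":[0.09,0,0.23],"rot":[0,0,0],"fingers":-1},{"travel":[0.09,0,0.25],"rot":[0,0,0],"fingers":-1},{"travel":[0.09,0,0.25],"rot":[0,0,0],"fingers":-1}]'
```

```text
clock: 2.5
tcp_pos: [0.5815, 0.3006, 0.1247]
orientation: [-0.005, 0.074, 0.997, -0.002]
wrist_force: [-1.3, -0.5, -0.2]
finger_gap: -0.0001
grip_force: 0.0
clock: 3.5
tcp_pos: [0.4972, 0.3138, 0.1036]
orientation: [-0.001, 0.075, 0.997, -0.001]
wrist_force: [0.2, 1.0, -0.7]
finger_gap: -0.0
grip_force: 0.0
clock: 4.1
tcp_pos: [0.4875, 0.3157, 0.0755]
orientation: [-0.0, 0.075, 0.997, -0.0]
wrist_force: [-3.5, -1.3, 5.5]
finger_gap: -0.0001
grip_force: 3.0
```

```bash
python3 -m pendant '[{"travel":[0,0,0.02],"rot":[0,0,0],"fingers":-1},{"travel":[0,0,0.03],"rot":[0,0,0],"fingers":-1},{"travel":[0,0,0.03],"rot":[0,0,0],"fingers":-1}]'
python3 -m pendant '[{"travel":[0,0,-0.4],"rot":[0,0,0],"fingers":-1},{"travel":[0,0,-0.8],"rot":[0,0,0],"fingers":-1},{"travel":[0,0,-1],"rot":[0,0,0],"fingers":-1},{"travel":[0,0,-1],"rot":[0,0,0],"fingers":-1}]'
python3 - <<'E'
from h import *
s=env.get_state(); p,d=env.read_camera("wrist"); W=cloud("wrist",d,st=s)
cv2.imwrite("pics/w1.png",p)
m=(p.max(2)<60)&(W[...,2]>.03)&(W[...,2]<.09)&(abs(W[...,0]-.5)<.08)&(abs(W[...,1]-.31)<.07)
w=W[m]; print(len(w),np.percentile(w,[2,50,98],axis=0).round(4))
A=np.c_[w[:,:2],np.ones(len(w))]; print(np.linalg.lstsq(A,w[:,2],rcond=None)[0])
E
```

```text
clock: 4.4
tcp_pos: [0.4875, 0.3158, 0.075]
orientation: [0.0, 0.075, 0.997, 0.0]
wrist_force: [-10.4, -5.3, 26.9]
finger_gap: 0.0
grip_force: 13.4
clock: 4.8
tcp_pos: [0.4906, 0.317, 0.1962]
orientation: [0.004, 0.075, 0.997, 0.002]
wrist_force: [0.7, -0.5, -0.6]
finger_gap: -0.0001
grip_force: 0.0
12889 [[0.4525 0.2653 0.0434]
 [0.4907 0.3134 0.0572]
 [0.5352 0.3604 0.0585]]
[ 0.03420586 -0.00478169  0.04128851]
```

View pics/w1.png

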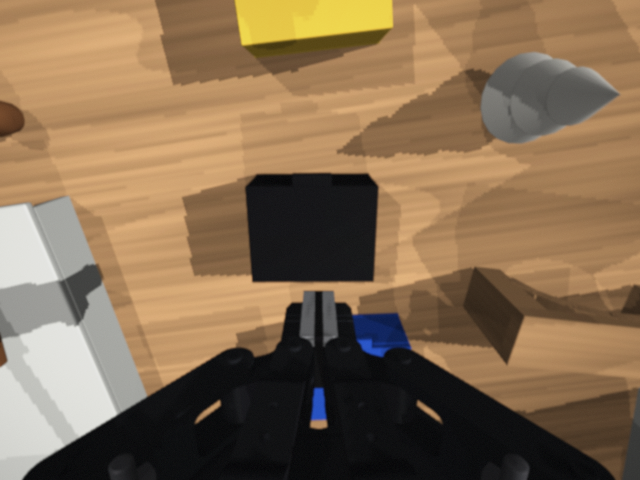

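The picture shows the black lid lying flat, with its tab at (312,180) and nothing caught; the blue and yellow boxes are untouched. Now over to the signal.

```bash
python3 -m pendant '[{"travel":[0,-0.3,-0.3],"rot":[0,0,0],"fingers":-1},{"travel":[0,-0.7,-0.6],"rot":[0,0,0],"fingers":-1},{"travel":[0,-1,-0.9],"rot":[0,0,0],"fingers":-1},{"travel":[0,-1,-0.9],"rot":[0,0,0],"fingers":-1}]' >/dev/null
for i in 1 2 3; do python3 -m pendant '[{"travel":[0,-1,0],"rot":[0,0,0],"fingers":1},{"travel":[0,-1,0],"rot":[0,0,0],"fingers":1},{"travel":[0,-1,0],"rot":[0,0,0],"fingers":1}]'; done
python3 -c "
from h import *
go([.50,-.28,.30],frame([.5,.03,-.85],[-1,-.06,0]))"
```

```text
clock: 5.55
tcp_pos: [0.451, 0.0761, 0.2975]
orientation: [-0.002, 0.076, 0.997, -0.0]
wrist_force: [0.7, 0.9, 0.2]
finger_gap: 0.043
grip_force: 0.0
clock: 5.85
tcp_pos: [0.4334, -0.0427, 0.2973]
orientation: [-0.002, 0.076, 0.997, 0.0]
wrist_force: [-0.4, 0.3, 0.6]
finger_gap: 0.0848
grip_force: 0.0
clock: 6.15
tcp_pos: [0.4157, -0.1616, 0.2972]
orientation: [-0.001, 0.076, 0.997, 0.0]
wrist_force: [0.3, 1.4, -0.3]
finger_gap: 0.0852
grip_force: 0.0
travel [-0.845, -0.868, -0.026] rot [-0.053, -0.509, -0.199]
```

```bash
python3 -m pendant '[{"travel":[-0.2,-0.3,0],"rot":[-0.01,-0.13,-0.05],"fingers":1},{"travel":[-0.4,-0.6,0],"rot":[-0.03,-0.26,-0.1],"fingers":1},{"travel":[-0.5,-0.87,0],"rot":[-0.04,-0.39,-0.15],"fingers":1},{"travel":[-0.5,-0.87,0],"rot":[-0.05,-0.5,-0.2],"fingers":1},{"travel":[-0.5,-0.87,0],"rot":[-0.05,-0.5,-0.2],"fingers":1}]'
cat > look.py <<'E'
from h import *
import sys
s=env.get_state(); p,d=env.read_camera("wrist"); W=cloud("wrist",d,st=s)
cv2.imwrite(sys.argv[1],p); np.savez("w.npz",p=p,W=W)
for r in env.outline_of("wrist","signal_disc")[:2]:
    m=cv2.erode(r["mask"].astype(np.uint8),np.ones((3,3)))>0
    w=W[m]; w=w[~np.isnan(w[:,0])]; print(r["conf"],r["xy"],m.sum(),w.mean(0))
    c=w.mean(0); w=w[np.linalg.norm(w-c,axis=1)<.12]
    for _ in range(3):
        c=w.mean(0); U=np.linalg.svd(w-c,full_matrices=False)[2]; w=w[(abs((w-c)@U[2])<.006)]
    a=U[0]*np.sign(U[0][2]); print("c",c,"axis",a,"n",U[2])
    t=(w-c)@a; b=(w-c)@U[1]
    for k in np.arange(-.12,.1,.01):
        q=abs(t-k)<.005
        if q.sum()>5: print(round(k,3),q.sum(),"centre",w[q].mean(0).round(4),"width",np.ptp(b[q]).round(4))
E
python3 look.py pics/w2.png
```

```text
clock: 6.65
tcp_pos: [0.4573, -0.2703, 0.2947]
orientation: [0.258, -0.028, 0.966, 0.009]
wrist_force: [-1.0, 0.3, 0.3]
finger_gap: 0.0855
grip_force: 0.0
0.94 [290.4, 308.8] 3394 [ 0.62373643 -0.28491208  0.17227286]
c [ 0.62373643 -0.28491208  0.17227286] axis [0.7618245  0.05702885 0.64526827] n [-0.64319367 -0.05177525  0.76395107]
-0.1 24 centre [ 0.5519 -0.2909  0.1096] width 0.0123
-0.09 135 centre [ 0.5559 -0.2901  0.1133] width 0.0124
-0.08 142 centre [ 0.5634 -0.2896  0.12  ] width 0.0117
-0.07 139 centre [ 0.5707 -0.2888  0.1267] width 0.0126
-0.06 148 centre [ 0.5781 -0.2885  0.1334] width 0.0127
-0.05 131 centre [ 0.5856 -0.2877  0.1403] width 0.0118
-0.04 131 centre [ 0.5928 -0.2874  0.1469] width 0.0118
-0.03 148 centre [ 0.6003 -0.2867  0.1537] width 0.0128
-0.02 132 centre [ 0.6078 -0.2858  0.1605] width 0.0127
-0.01 129 centre [ 0.6151 -0.2855  0.1672] width 0.0119
-0.0 133 centre [ 0.6225 -0.285   0.1739] width 0.012
0.01 224 centre [ 0.6314 -0.2839  0.1801] width 0.0337
0.02 399 centre [ 0.6395 -0.2833  0.1848] width 0.0459
0.03 487 centre [ 0.6471 -0.2835  0.1911
[... 547 characters left out ...]
0.5564 -0.0086  0.1283] width 0.0139
-0.05 183 centre [ 0.5636 -0.0101  0.135 ] width 0.0147
-0.04 187 centre [ 0.5709 -0.0118  0.1416] width 0.0136
-0.03 187 centre [ 0.5782 -0.0133  0.1483] width 0.0144
-0.02 184 centre [ 0.5854 -0.015   0.1549] width 0.0134
-0.01 182 centre [ 0.5926 -0.0167  0.1618] width 0.0141
-0.0 180 centre [ 0.6    -0.0185  0.1683] width 0.0124
0.01 183 centre [ 0.6074 -0.0201  0.175 ] width 0.0143
0.02 393 centre [ 0.6149 -0.0228  0.1812] width 0.0485
0.03 412 centre [ 0.6231 -0.023   0.1869] width 0.0478
0.04 414 centre [ 0.6303 -0.0245  0.1936] width 0.047
0.05 410 centre [ 0.6376 -0.0259  0.2004] width 0.0479
0.06 279 centre [ 0.6439 -0.026   0.2061] width 0.0471
```

View pics/w2.png

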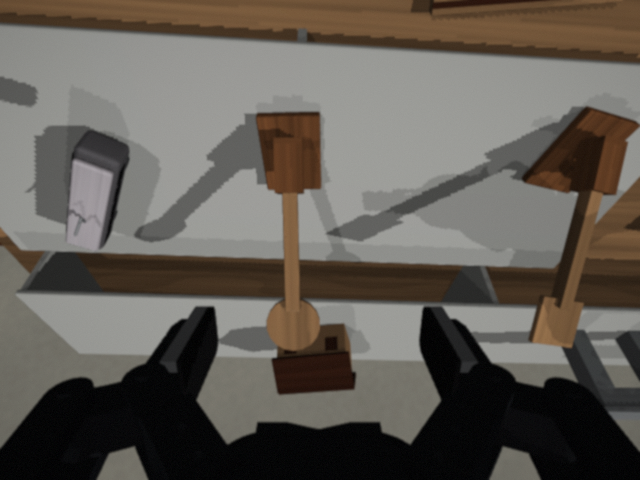

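The view shows the round-headed signal at (290,310) in its stand at (289,150), and the square-headed one at (570,290). The shaft axis is about (.738,.057,.672). I'll grasp about 105 mm from the foot, approaching square to the shaft.

```bash
python3 -c "
from h import *
a=np.array([.738,.0565,.672]); a/=np.linalg.norm(a)
n=np.array([-.672,-.05,.74]); F=frame(-n,-a); g=np.array([.6012,-.2867,.145])
go(g+.08*n,F); go(g,F,(g+.08*n,F))"
```

```text
travel [-0.238, -0.212, 1.036] rot [-0.008, -0.207, -0.011]
travel [-0.0, 0.0, 0.667] rot [0.0, 0.0, 0.0]
```

```bash
python3 -m pendant '[{"travel":[-0.08,-0.1,0.3],"rot":[0,-0.1,0],"fingers":1},{"travel":[-0.18,-0.2,0.6],"rot":[-0.01,-0.2,-0.01],"fingers":1},{"travel":[-0.24,-0.21,0.9],"rot":[-0.01,-0.21,-0.01],"fingers":1},{"travel":[-0.24,-0.21,1],"rot":[-0.01,-0.21,-0.01],"fingers":1},{"travel":[-0.24,-0.21,1],"rot":[-0.01,-0.21,-0.01],"fingers":1}]'; python3 -c "
from h import *
a=np.array([.738,.0565,.672]); a/=np.linalg.norm(a)
n=np.array([-.672,-.05,.74]); F=frame(-n,-a); g=np.array([.6012,-.2867,.145])
go(g+.08*n,F); go(g,F)"; python3 look.py pics/w3.png | head -2
```

```text
clock: 7.25
tcp_pos: [0.5478, -0.2889, 0.2074]
orientation: [0.362, -0.037, 0.931, 0.016]
wrist_force: [0.2, 0.2, 0.0]
finger_gap: 0.0853
grip_force: 0.0
travel [0.021, -0.015, 0.017] rot [0.006, 0.002, 0.001]
travel [0.022, -0.019, 0.684] rot [0.006, 0.002, 0.001]
0.97 [310.4, 320.2] 7395 [ 0.61907751 -0.28578196  0.16829917]
c [ 0.61907751 -0.28578196  0.16829917] axis [0.76067008 0.06077675 0.64628726] n [-0.64414353 -0.052603    0.76309373]
```

View pics/w3.png

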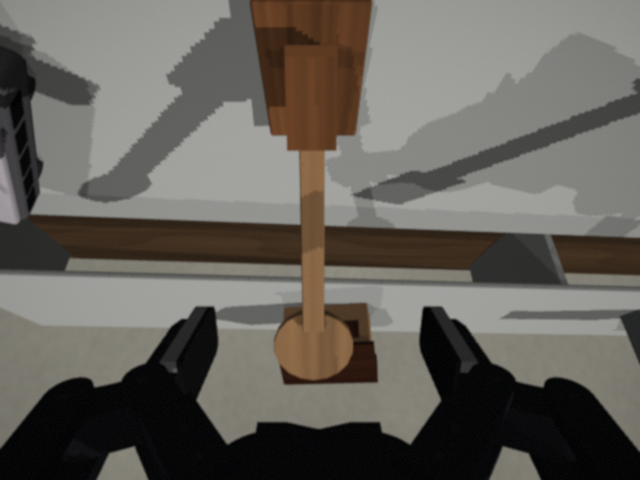

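The shaft runs straight down the image at column 313, centred between the fingers. I move in and grip.

```bash
python3 -m pendant '[{"travel":[0.02,-0.02,0.25],"rot":[0,0,0],"fingers":1},{"travel":[0.02,-0.02,0.5],"rot":[0,0,0],"fingers":1},{"travel":[0.02,-0.02,0.68],"rot":[0,0,0],"fingers":1},{"travel":[0.02,-0.02,0.68],"rot":[0,0,0],"fingers":1}]'
python3 -m pendant '[{"travel":[0,0,0],"rot":[0,0,0],"fingers":-0.4},{"travel":[0,0,0],"rot":[0,0,0],"fingers":-0.5},{"travel":[0,0,0],"rot":[0,0,0],"fingers":-0.6},{"travel":[0,0,0],"rot":[0,0,0],"fingers":-0.7},{"travel":[0,0,0],"rot":[0,0,0],"fingers":-1},{"travel":[0,0,0],"rot":[0,0,0],"fingers":-1},{"travel":[0,0,0],"rot":[0,0,0],"fingers":-1},{"travel":[0,0,0],"rot":[0,0,0],"fingers":-1}]' 50
```

```text
clock: 7.75
tcp_pos: [0.6013, -0.2885, 0.1478]
orientation: [0.363, -0.037, 0.931, 0.014]
wrist_force: [0.7, 0.2, 0.1]
finger_gap: 0.0851
grip_force: 0.0
clock: 8.55
tcp_pos: [0.6005, -0.2895, 0.1491]
orientation: [0.364, -0.037, 0.931, 0.013]
wrist_force: [-2.6, 0.9, 5.1]
finger_gap: 0.0128
grip_force: 52.4
```

```bash
python3 -m pendant '[{"travel":[-0.05,0,0],"rot":[0,0,0],"fingers":-1},{"travel":[-0.12,0,0],"rot":[0,0,0],"fingers":-1},{"travel":[-0.2,0,0],"rot":[0,0,0],"fingers":-1},{"travel":[-0.3,0,0],"rot":[0,0,0],"fingers":-1},{"travel":[-0.4,0,0],"rot":[0,0,0],"fingers":-1},{"travel":[-0.5,0,0],"rot":[0,0,0],"fingers":-1},{"travel":[-0.55,0,0],"rot":[0,0,0],"fingers":-1},{"travel":[-0.55,0,0],"rot":[0,0,0],"fingers":-1}]'; python3 -c "
from h import *
p,r=pose()
go([.50,-.29,.32],r)
a=np.array([.738,.0565,.672]); sf=-r.as_matrix()[:,0]; print(sf)
h=r.as_matrix()[:,2]; go([.50,-.29,.32],frame([h[0],h[1],0],[0,0,-1]))"; python3 look.py pics/w4.png | head -12
```

```text
clock: 9.35
tcp_pos: [0.6506, -0.2857, 0.1955]
orientation: [0.365, -0.038, 0.93, 0.013]
wrist_force: [-0.5, 0.6, 0.2]
finger_gap: 0.0127
grip_force: 52.5
travel [0.214, 0.06, -1.613] rot [0.0, 0.0, 0.0]
[0.73054217 0.06145535 0.6800966 ]
travel [0.214, 0.06, -1.613] rot [0.003, -0.786, 0.006]
0.64 [314.4, 205.4] 15469 [ 0.61367542 -0.28870538  0.16666334]
c [ 0.61350808 -0.28872264  0.16653675] axis [0.74220151 0.07397769 0.66608124] n [-0.66314937 -0.06248459  0.74587438]
-0.06 1524 centre [ 0.5694 -0.2933  0.1267] width 0.0132
-0.05 1520 centre [ 0.5764 -0.2924  0.1331] width 0.0128
-0.04 1420 centre [ 0.5838 -0.2917  0.1398] width 0.0132
-0.03 1302 centre [ 0.5912 -0.2911  0.1465] width 0.0131
-0.02 1184 centre [ 0.5986 -0.2902  0.1532] width 0.013
-0.01 1073 centre [ 0.606  -0.2893  0.1599] width 0.0129
-0.0 1010 centre [ 0.6133 -0.2886  0.1665] width 0.0131
0.01 919 centre [ 0.6208 -0.2878  0.1732] width 0.0129
0.02 839 centre [ 0.6282 -0.2872  0.1799] width 0.0129
0.03 794 centre [ 0.6356 -0.2865  0.1866] width 0.0131
```

View pics/w4.png

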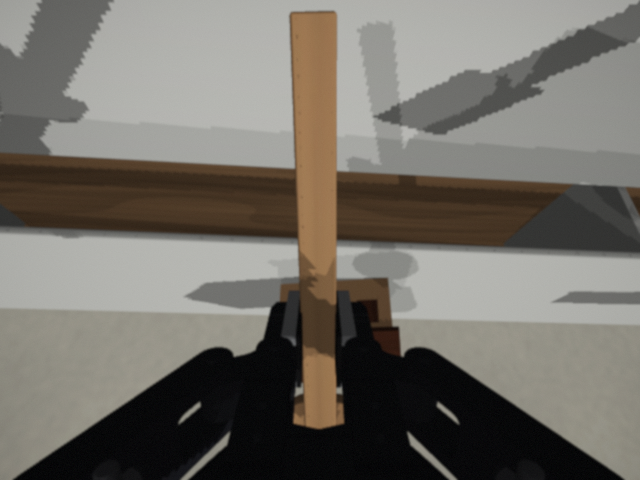

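The shaft is clear of the sleeve, its foot visible at (313,12). Now I back off and up, then turn it upright.

```bash
python3 -m pendant '[{"travel":[0,0,-0.2],"rot":[0,0,0],"fingers":-1},{"travel":[0,0,-0.45],"rot":[0,0,0],"fingers":-1},{"travel":[0,0,-0.7],"rot":[0,0,0],"fingers":-1},{"travel":[0,0,-1],"rot":[0,0,0],"fingers":-1},{"travel":[0,0,-1],"rot":[0,0,0],"fingers":-1}]'; python3 -m pendant '[{"travel":[0.05,0.01,-0.15],"rot":[0,-0.1,0],"fingers":-1},{"travel":[0.1,0.02,-0.3],"rot":[0,-0.2,0],"fingers":-1},{"travel":[0.15,0.04,-0.45],"rot":[0,-0.3,0],"fingers":-1},{"travel":[0.2,0.06,-0.6],"rot":[0,-0.4,0],"fingers":-1},{"travel":[0.2,0.06,-0.6],"rot":[0,-0.5,0],"fingers":-1},{"travel":[0.2,0.06,-0.6],"rot":[0,-0.6,0],"fingers":-1},{"travel":[0.2,0.06,-0.6],"rot":[0,-0.7,0],"fingers":-1},{"travel":[0.2,0.06,-0.6],"rot":[0,-0.79,0],"fingers":-1},{"travel":[0.2,0.06,-0.6],"rot":[0,-0.79,0],"fingers":-1},{"travel":[0.2,0.06,-0.6],"rot":[0,-0.79,0],"fingers":-1}]'
python3 look.py pics/w5.png | head -12
python3 - <<'E'
from h import *
print(env.get_state()["joint_pos"].round(2), -pose()[1].as_matrix()[:,0])
p,d=env.read_camera("scene"); cv2.imwrite("pics/s5.png",cv2.resize(p[120:345,80:480],(800,450)))
X=cloud("scene",d)
for r in env.outline_of("scene","signal_disc")[:2]: 
    w=X[r["mask"]]; print(r["conf"],r["xy"],np.nanmedian(w,0))
E
```

```text
clock: 9.95
tcp_pos: [0.567, -0.293, 0.2859]
orientation: [0.366, -0.037, 0.93, 0.011]
wrist_force: [1.0, -0.4, -0.2]
finger_gap: 0.013
grip_force: 52.5
clock: 10.95
tcp_pos: [0.5186, -0.3287, 0.3392]
orientation: [0.686, -0.043, 0.725, 0.041]
wrist_force: [-1.4, 4.2, -5.5]
finger_gap: 0.0128
grip_force: 52.6
0.82 [315.3, 206.5] 16005 [ 0.51236154 -0.32950142  0.2934632 ]
c [ 0.51231188 -0.32950534  0.29315722] axis [0.07331995 0.02136166 0.99707967] n [-0.98811676 -0.13386805  0.07552888]
-0.06 1627 centre [ 0.5081 -0.3308  0.2335] width 0.0133
-0.05 1598 centre [ 0.5088 -0.3307  0.2432] width 0.0137
-0.04 1440 centre [ 0.5095 -0.3304  0.2532] width 0.0134
-0.03 1319 centre [ 0.5102 -0.3302  0.2632] width 0.0136
-0.02 1198 centre [ 0.5108 -0.3299  0.2731] width 0.0132
-0.01 1111 centre [ 0.5115 -0.3297  0.2831] width 0.0132
-0.0 1015 centre [ 0.5122 -0.3294  0.2931] width 0.0132
0.01 955 centre [ 0.5129 -0.3292  0.3031] width 0.0132
0.02 866 centre [ 0.5136 -0.3289  0.313 ] width 0.0136
0.03 820 centre [ 0.5143 -0.3287  0.323 ] width 0.0131
[-1.17  0.17 -1.03 -0.99  1.28 -0.19] [0.05762991 0.00475813 0.99832668]
0.78 [191.8, 177.2] [ 0.52713315 -0.32388434  0.38541569]
0.74 [227.9, 241.8] [ 0.29264808 -0.29857812  0.01395418]
```

View pics/s5.png

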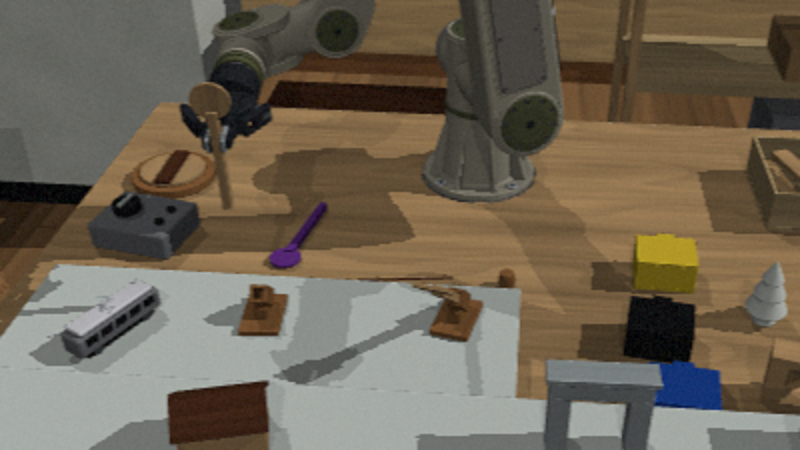

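Joint 3 is at its limit and the shaft still leans 4.4°. I'll move a little outward and down, and swing the tool's heading in line with the arm.

```bash
python3 - <<'E'
from h import *
p,r=pose(); a=np.array([.071,.0214,.997]); 
fix=R.align_vectors([[0,0,1]],[a/np.linalg.norm(a)])[0]
for az in (0,-15,-30): go([.57,-.31,.30],R.from_euler('z',az,degrees=True)*fix*r)
E
```

```text
travel [0.3, 0.095, 0.463] rot [-0.001, -0.07, 0.012]
travel [0.3, 0.095, 0.463] rot [0.249, -0.072, 0.018]
travel [0.3, 0.095, 0.463] rot [0.499, -0.073, 0.023]
```

```bash
python3 -m pendant '[{"travel":[0.06,0.02,0.1],"rot":[0.05,0,0],"fingers":-1},{"travel":[0.12,0.04,0.2],"rot":[0.12,-0.02,0],"fingers":-1},{"travel":[0.2,0.06,0.3],"rot":[0.22,-0.04,0.01],"fingers":-1},{"travel":[0.3,0.09,0.4],"rot":[0.3,-0.07,0.02],"fingers":-1},{"travel":[0.3,0.09,0.46],"rot":[0.4,-0.07,0.02],"fingers":-1},{"travel":[0.3,0.09,0.46],"rot":[0.5,-0.07,0.02],"fingers":-1},{"travel":[0.3,0.09,0.46],"rot":[0.5,-0.07,0.02],"fingers":-1},{"travel":[0.3,0.09,0.46],"rot":[0.5,-0.07,0.02],"fingers":-1}]'
cat > chk.py <<'E'
from h import *
s=env.get_state(); p,d=env.read_camera("wrist"); W=cloud("wrist",d,st=s)
r=env.outline_of("wrist","signal_disc")[0]; m=cv2.erode(r["mask"].astype(np.uint8),np.ones((5,5)))>0
w=W[m]; w=w[~np.isnan(w[:,0])]; w=w[np.linalg.norm(w-s["tcp_pos"],axis=1)<.13]
for _ in range(3):
    c=w.mean(0); U=np.linalg.svd(w-c,full_matrices=False)[2]; w=w[(abs((w-c)@U[2])<.005)]
a=U[0]*np.sign(U[0][2]); print(r["conf"],"axis",a.round(4),"zmin",w[:,2].min(),"joints",s["joint_pos"].round(2))
fix=R.align_vectors([[0,0,1]],[a])[0]; go([.57,-.31,.30],fix*pose()[1])
E
python3 chk.py
```

```text
clock: 11.95
tcp_pos: [0.6437, -0.3584, 0.3285]
orientation: [0.693, 0.142, 0.694, -0.135]
wrist_force: [-0.4, 1.1, 0.7]
finger_gap: 0.013
grip_force: 52.6
0.6 axis [ 0.0212 -0.0056  0.9998] zmin 0.21764985409849924 joints [-0.75  0.35 -1.03 -1.37  0.36  0.01]
travel [0.243, 0.149, -0.721] rot [-0.0, -0.021, 0.003]
```

```bash
python3 -m pendant '[{"travel":[-0.1,0,0.05],"rot":[0,-0.01,0],"fingers":-1},{"travel":[-0.2,0,0.1],"rot":[0,-0.02,0],"fingers":-1},{"travel":[-0.35,0,0.2],"rot":[0,-0.02,0],"fingers":-1},{"travel":[-0.35,0,0.2],"rot":[0,-0.02,0],"fingers":-1},{"travel":[-0.35,0,0.2],"rot":[0,-0.02,0],"fingers":-1}]'; python3 chk.py
```

```text
clock: 12.55
tcp_pos: [0.6648, -0.3707, 0.3722]
orientation: [0.701, 0.142, 0.685, -0.139]
wrist_force: [-0.0, -0.2, -1.0]
finger_gap: 0.0128
grip_force: 52.6
0.89 axis [-0.001   0.0048  1.    ] zmin 0.26123980992704343 joints [-0.74  0.29 -0.94 -1.25  0.34  0.02]
travel [0.566, 0.15, -0.93] rot [0.0, 0.003, 0.004]
```

The shaft is now upright to within 0.3°, its foot is at about z = 0.26 and the joints are off their limits. One last look.

```bash
python3 - <<'E'
from h import *
p,d=env.read_camera("scene"); cv2.imwrite("pics/s6.png",cv2.resize(p[120:345,80:480],(800,450)))
print(env.get_state()["qvel"].round(3),env.get_state()["grip_force"])
E
```

```text
[ 0.001  0.006 -0.002 -0.    -0.002  0.001] 52.58368492126465
```

View pics/s6.png

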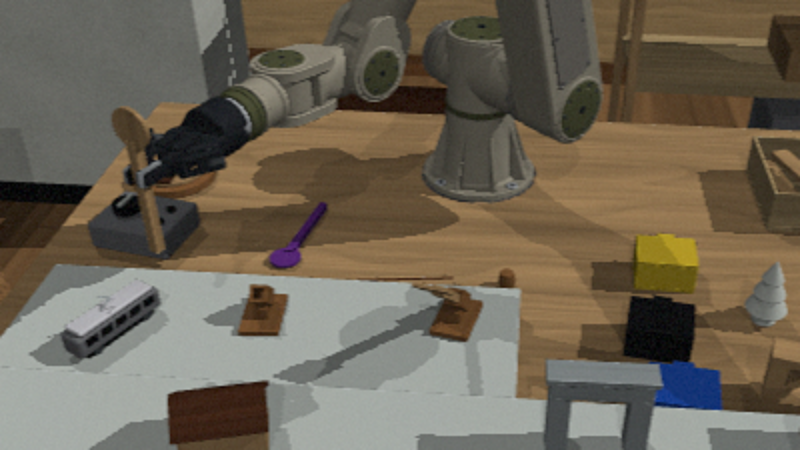

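The signal is held upright with its disc on top (130,125) and its foot (157,250) well above everything. The black box (660,325) is shut and the rest is where it was.

```bash
python3 -c "
from workcell import env
print(env.hand_in())"
```

```text
the job is handed in; nothing more can be done
None
```

The job is handed in: the black box's lid is shut on the drum, and the round-headed signal is held upright in the gripper, disc at the top, with its foot about 0.2 m above the low tier.

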